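Unlatch and slide open the filter box cover

ROBOT

A 6-joint arm with a two-finger parallel gripper is mounted at the origin on the work surface. World frame = base frame: x ahead of the robot, y to its left, z up, the work surface at z = 0. Lengths are in m, angles in rad, forces in N, time in s.
With the tool pointing down it reaches from about 0.4 to 0.825 m from the base axis. Payload 7 kg.
Tool frame: the origin (TCP) lies on the centre line of the jaws, within the pads' length; the fingertips stand 25 mm ahead of it and the grasp point (between the pads) lies 6 mm ahead of it; z points along the fingers, y is the line along which they close (so a half turn about z gives the same grasp; the last joint's range is limited). The gripper opens to 88 mm and grips with 3 to 60 N. Pads are 19 mm wide; open, the fingers measure 130 mm over their backs; the gripper's body (78 mm by 193 mm) begins 47 mm behind the grasp point.
Start: joints at [-0.876, 0.359, 0.012, 0, -1.224, -0.288], TCP at [0.267, -0.62, 0.252] pointing down, gripper open.
Joint ranges: [-3.07, 3.07], [-1.43, 2.12], [-1.02, 1.25], [-3.03, 1.67], [-3.05, -0], [-3.03, 3.03]. Speed limits (rad/s): [2.39, 2.39, 3.01, 3.14, 3.14, 3.14].

INTERFACE

Orientations are given as [roll, pitch, yaw] about the fixed x, y, z axes, in that order (R = Rz(yaw) Ry(pitch) Rx(roll)).
In Python, from station import readout, vision, arm gives the robot as it stands. The module is installed in compiled form; this text tells all that it offers.
- The arm moves only by the tool carry_out, never from a script. Its argument "commands" is a list of rows, each an object with "dp": the shift along the tool's x, y, z in m, a list of three; "rotation": the turn, a rotation vector about the tool's x, y, z in degrees, a list of three. In form: [{"dp": [dx, dy, dz], "rotation": [wx, wy, wz]}, ...]. A call has 1 to 8 rows; each row shifts and turns the commanded pose from where the row before left it, along the tool's axes as they then stand; what a row does not reach is not made up. A row lasts 1/8 s, in which the tool goes at most 62.5 mm and 10.7 degrees, less where a joint would pass 70% of its speed; a pose out of reach is approached as far as the arm can. A call with a gripper value outside its range is refused whole. "grip" is the finger opening in m, from 0 to 0.0876, set as the call begins (left out, the last holds). The fingers move at their own pace and stop on an object; "force" is the grip in N (left out, the last holds). Time passes only in rows, so rows that do not move let the fingers close. It gives the time, the measured TCP pose, the force, the opening and the grip force at its end, in the units of the state.
- readout.get_state(): the state, without advancing time (a new reading comes with each control period).
- vision.grab_frame(name): name is "scene" or "top"; returns (picture, depth): 480x640x3 uint8, red, green, blue; 480x640 float32, m along the optical axis (not along the pixel's ray), 0 where there is no reading.
- vision.calibration(name): a dict with "fovy" (degrees; the focal length in pixels is half the picture's height over the tangent of half this angle, whatever the lens; pixels are square), "cx", "cy" (the principal point, pixels), "origin" and "attitude" of the camera in the world. Camera axes: x right, y down, z forward; pixel columns grow to the right and rows downward; lengths in m; the calibration is good to about 2 mm. A picture is of the moment at which its call begins. calibration takes no time and is no camera call.
- arm.job_done(): hands the job in; it is judged then, once.
Trained networks look in the newest picture that a camera, given by its name, has taken for a name from the list of things; names that differ only in an ending like _2 or _b are one class to them, and where a whole thing is asked for, a point or a joint stands for the part that bears it (a point fixed in the world has none). Each returns a list of dicts, best first, with "score" (0 to 1); they miss things now and then, are a little off and sometimes report something else, mostly with a low value. They report only what shows in the picture. A call takes as long as a camera call.
- vision.trace(label, camera): "pixels" (480x640 bool, what is visible of it) and "position" ([row, column] in pixels, amid what is visible of it).
The state is a dict: "t": time; "q": joint angles; "qd": joint speeds; "joint_efforts": joint torques, N m; "eef_pos": TCP position; "ee_rot": TCP orientation; "force": force on the tool from outside, world axes, zero at the start; "moment": the same for the moment, N m; "width": finger opening in m; "gripper_force": force on a finger pad.
Only numpy, scipy, OpenCV 4.12 (cv2) and the standard library are available. Lean on these libraries where they do the work, as an engineer would, in place of code of your own. Each camera call takes 0.05 s, during which the arm holds its last target. There are 200 camera calls.

TASK

Open the fume extractor's filter box on the paint bench: first press the red snap tab all the way in with a fingertip, then push the released grey cover along its rails, off its seat and over the pressed tab, until the round filter is completely uncovered. Leave the cover lying flat between the rails with the tab still in; only push it, do not lift it, and leave the tin, jar, spare filter and brush around the box where they are.

Things in the scene. Friction and masses are not known exactly. Their poses are not given: they have to be found in the camera images.
- filter_box: Green filter box fixed to the bench, 280 (x) x 130 (y) x 82 mm high; origin: centre of its underside, z up. The cover slides to the box's +x on two runners, tops at z = 70 mm, 42 to 57 mm either side of y = 0; floor between them z = 58 mm. Side rails (inner faces y = +-57 mm) and end stops (x = +-125 mm) rise to z = 82 mm. A pipe stub sticks out of the +x end to x = 185 mm, below z = 60 mm.
- filter_top (a point): Centre of the top of the round paper filter, 80 mm across, inside the box at box x = -68 mm, y = 0, z = 66 mm; hidden under the cover at the start.
- cover: Loose grey cover plate, 110 x 110 x 14 mm, 0.2 to 0.42 kg; origin: centre of its underside; axes as the box's. Starts at box x = -68 mm, underside at z = 70 mm, 2 mm play each side, blocked by the tab until that is pressed. Then it slides with light friction (under 5 N) as far as x = 70 mm, at the end stop; the filter is completely uncovered from x = 27 mm on.
- cover_rib (a point): Centre of the black push rib standing on the cover's top directly over the cover's origin, 24 mm above the cover's underside: 10 mm thick along the box's x, 70 mm long along y, its top 21 mm above the plate's top face (35 mm above the cover's underside). Push on its -x face.
- tab_top (a point): Centre of the top face of the red snap tab, 36 mm (box x) by 30 mm (box y). It stands 10 mm above the runners (z = 80 mm) when out; its -x face is 2 mm from the cover's front edge. It moves straight down.
- tab (a joint): How far the red tab is pressed in, in m: 0 to 0.002 at the start, 0.014 fully in (its top then at z = 66 mm, 4 mm below the runners). It takes about 4 N to move and stays where it is pressed, with no spring back. The cover can pass over it from about 0.010 on.
- paint_tin: Green-banded closed paint tin, 64 mm across, 75 mm high, standing beside the box; origin at the centre of its underside. Leave alone.
- jar: Amber jar with brass cap, 56 mm across, 80 mm high, standing beside the box; origin at the centre of its underside. Leave alone.
- spare_filter: Spare paper filter ring, 76 mm across with a 28 mm hole, 30 mm high, lying beside the box; origin at the centre of its underside. Leave alone.
- brush: Brush about 180 mm long lying along its x beside the box; origin on its underside near the middle. Leave alone.

How it is judged:
On the way, in this order (a step that is already met when the one before it is completed fails the run):
1. the red tab is pressed in (at least 11 mm) while the cover is still on its seat (value of joint tab above 0.011 m and x of cover in the frame of filter_box below -0.055 m), for 0.1 s.
2. the cover has been pushed along off its seat until the filter is uncovered (x of cover in the frame of filter_box above 0.027 m), for 0.2 s.
At the end, for the whole second after the job is handed in: Cover centre at 27 to 78 mm along the box's x (filter uncovered), within 6 mm of its centre line, flat (0.06 rad) on the runners (underside 66 to 74 mm up), at rest; tab in by more than 10 mm; tin, jar, spare filter and brush within 20 mm of their starts (x of cover in the frame of filter_box between 0.027 and 0.078 m and y of cover in the frame of filter_box between -0.006 and 0.006 m and z of cover in the frame of filter_box between 0.066 and 0.074 m and angle between cover's own z axis and vertical below 0.06 rad and linear speed of cover below 0.01 m/s and value of joint tab above 0.01 m and distance of each of paint_tin, jar, spare_filter, brush from where it was at the start of the episode below 0.02 m); the robot touches nothing.
It fails at once if the cover is lifted off its runners (more than 10 mm) or tipped up (more than 0.2 rad) (z of cover in the frame of filter_box above 0.08 m or angle between cover's own z axis and vertical above 0.2 rad).
It fails at once if the cover is forced past the tab while the tab is still out (x of cover in the frame of filter_box above -0.055 m and value of joint tab below 0.009 m).
It fails at once if the tin, jar, spare filter or brush is moved more than 20 mm (distance of any of paint_tin, jar, spare_filter, brush from where it was at the start of the episode above 0.02 m).
It also fails if it takes over 40 s, if anything falls off the work surface, if the arm or the gripper's body presses on something with over 40 N, if the wrist force passes 120 N, or if a joint passes its speed limit or range.

## Working session

There is one attempt and no reset: what is moved stays moved. The work goes in short steps, Python scripts to look and compute and a tool call to move; the robot and the scene stay as the last step left them, time stands still between calls to the robot, and variables do not carry over. Pictures are saved under pics/ and viewed, at most 10 in all, crops included, and the job is handed in when it is done.

Besides the shell and the picture viewer there is one more tool, called after ">>>" by a JSON object that holds its "op" and its "data". carry_out: Moves the arm, as the interface text tells. Its arguments: {"type":"object","properties":{"commands":{"type":"array"},"grip":{"type":"number"},"force":{"type":"number"}},"required":["commands"]}

```bash
mkdir -p pics; cat > h.py <<'E'
import numpy as np, cv2
from station import readout, vision, arm
from scipy.spatial.transform import Rotation as R
def att(c):
    a=np.array(c["attitude"],float)
    return a if a.shape==(3,3) else (R.from_euler('xyz',a).as_matrix() if a.size==3 else None)
def cloud(name,d):
    c=vision.calibration(name); f=240/np.tan(np.radians(c["fovy"])/2)
    v,u=np.mgrid[0:480,0:640]
    p=np.stack([(u-c["cx"])/f*d,(v-c["cy"])/f*d,d],-1)
    return p@att(c).T+np.array(c["origin"])
E
python3 - <<'E'
from h import *
print(readout.get_state())
for n in("scene","top"):
    print(vision.calibration(n))
    im,d=vision.grab_frame(n); cv2.imwrite(f"pics/{n}0.png",im[:,:,::-1]); P=cloud(n,d)
    for l in("filter_box","cover","cover_rib","tab_top","paint_tin","jar","spare_filter","brush"):
        for r in vision.trace(l,n)[:1]:
            m=r["pixels"]&(d>0); q=P[m]
            print(n,l,round(r["score"],2),np.round(r["position"]),m.sum(),np.round(np.median(q,0),4) if m.any() else'', np.round(np.percentile(q[:,2],95),4) if m.any() else '')
E
```

```text
{'t': 0.0, 'q': array([-8.75898359e-01,  3.59363390e-01,  1.10640125e-02, -3.47847701e-04,
       -1.22410905e+00, -2.88131794e-01]), 'qd': array([ 8.19761399e-04, -4.78749350e-05, -9.76576884e-04, -1.13363406e-04,
       -9.22418599e-04, -1.38232833e-04]), 'joint_efforts': array([ 1.42088484e-03, -5.82714593e+01,  2.93060911e+01,  6.99731067e+00,
        6.72025941e-03, -2.31981066e-04]), 'eef_pos': array([ 0.26687614, -0.61951078,  0.25064051]), 'ee_rot': array([ 3.13995408e+00, -1.44620361e-04, -2.73494482e+00]), 'force': array([-0.36923524, -0.85817907, -0.05359717]), 'moment': array([-0.03399243,  0.04397337, -0.05528447]), 'gripper_force': 0.0, 'width': 0.0874200388507387}
{'fovy': 45.1239282860692, 'cx': 316.43797394469567, 'cy': 237.48884152701203, 'origin': array([1.24135355, 0.01558886, 0.63845128]), 'attitude': array([-2.26619584,  0.00827074,  1.564301  ])}
scene filter_box 0.77 [253. 387.] 12254 [0.5698 0.1225 0.0585] 0.081
scene cover 0.83 [244. 342.] 3832 [0.5951 0.0526 0.0827] 0.1023
scene cover_rib 0.94 [245. 345.] 3727 [0.5951 0.0527 0.0827] 0.1024
scene tab_top 0.7
[... 327 characters left out ...]
6424001873243, 'cx': 328.00566567000345, 'cy': 231.99836177699726, 'origin': array([0.42842321, 0.03443624, 0.74826359]), 'attitude': array([-2.94701193, -0.03585343, -1.58788349])}
top filter_box 0.69 [274. 230.] 14296 [0.5042 0.1473 0.0685] 0.0833
top cover 0.56 [214. 300.] 5998 [0.5834 0.0519 0.0846] 0.1043
top cover_rib 0.91 [215. 297.] 6063 [0.5831 0.052  0.0846] 0.1042
top tab_top 0.64 [252. 251.] 565 [0.5353 0.1091 0.0796] 0.0816
top paint_tin 0.57 [353. 275.] 1753 [0.393  0.0837 0.0752] 0.0771
top jar 0.71 [215. 155.] 1661 [0.5865 0.2505 0.079 ] 0.0818
top spare_filter 0.67 [275. 365.] 1807 [ 0.4977 -0.0393  0.0303] 0.0325
top brush 0.98 [173. 234.] 2244 [0.6739 0.1514 0.0185] 0.0216
```

```bash
python3 - <<'E'
from h import *
for n in("scene","top"):
    im,d=vision.grab_frame(n); P=cloud(n,d)
    def rect(m,zlo,zhi,name):
        q=P[m&(P[...,2]>zlo)&(P[...,2]<zhi)][:,:2]
        (c,s,a)=cv2.minAreaRect((q*1000).astype(np.float32)); print(n,name,np.round(c,1),np.round(s,1),round(a,2),len(q))
    A=vision.trace("cover",n)[0]["pixels"]&(d>0)
    A=cv2.erode(A.astype(np.uint8),np.ones((3,3)))>0
    rect(A,.079,.090,"plate"); rect(A,.100,.110,"rib")
    for r in vision.trace("tab_top",n)[:1]: rect(r["pixels"]&(d>0),.076,.084,"tab")
    for r in vision.trace("filter_box",n)[:1]:
        m=cv2.erode((r["pixels"]&(d>0)).astype(np.uint8),np.ones((3,3)))>0
        rect(m,.076,.088,"boxtop")
    if n=="top": cv2.imwrite("pics/top1.png",cv2.resize(im[100:400,100:450,::-1],(700,600)))
E
```

```text
scene plate [587.4  53.1] [108.4 107.7] 40.16 2772
scene rib [586.5  53.5] [68.9 12.2] 41.77 219
scene tab [543.5 113.7] [42.8 40.5] 43.82 252
scene boxtop [542.5 106.5] [130.5 282.1] 40.54 2422
top plate [585.4  52.1] [108.6 108.3] 40.29 5011
top rib [585.5  52.1] [69.7 10.4] 40.44 373
top tab [536.9 109.7] [30.5 35.6] 40.63 540
top boxtop [540.4 104.8] [129.  277.9] 40.22 4155
```

View pics/top1.png

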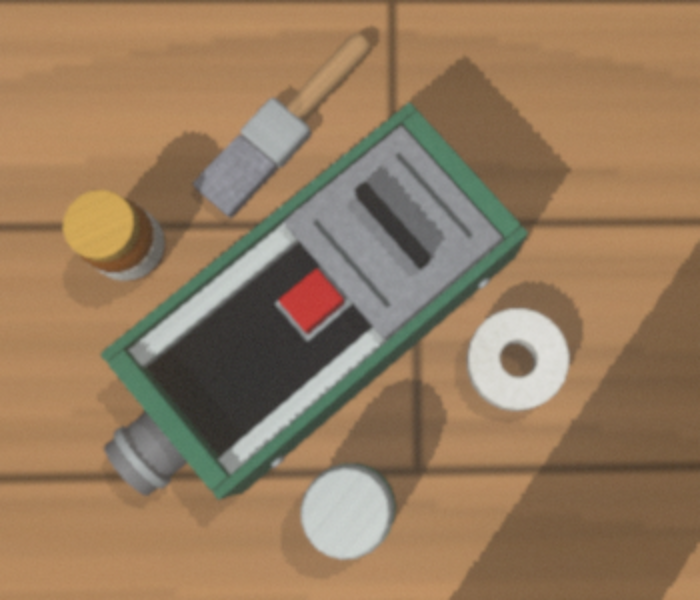

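View pics/scene0.png

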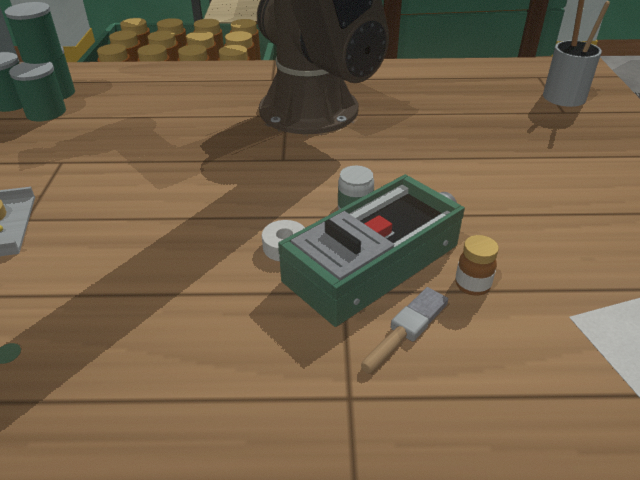

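The top crop shows the cover and its black rib at about (395,225), the red tab at (312,300) and the pipe at (150,455). Box +x therefore points at 130.3° in world. The scene view agrees and shows the route above the box is clear. Moving above the tab with the fingers closed.

>>> {"op": "carry_out", "data": {"commands": [{"dp": [-0.0336, 0.0352, 0], "rotation": [0, 0, 0]}, {"dp": [-0.0336, 0.0352, 0], "rotation": [0, 0, 0]}, {"dp": [-0.0336, 0.0352, 0], "rotation": [0, 0, 0]}, {"dp": [-0.0336, 0.0352, 0], "rotation": [0, 0, 0]}, {"dp": [-0.0336, 0.0352, 0], "rotation": [0, 0, 0]}, {"dp": [-0.0336, 0.0352, 0], "rotation": [0, 0, 0]}, {"dp": [-0.0336, 0.0352, 0], "rotation": [0, 0, 0]}, {"dp": [-0.0336, 0.0352, 0], "rotation": [0, 0, 0]}], "grip": 0, "force": 20}}

```text
t: 2.3
eef_pos: [0.4029, -0.2535, 0.2519]
ee_rot: [-3.141, 0.001, -2.735]
force: [1.0, 0.4, 0.2]
width: 0.0129
gripper_force: 0.0
```

>>> {"op": "carry_out", "data": {"commands": [{"dp": [-0.0336, 0.0352, 0], "rotation": [0, 0, 0]}, {"dp": [-0.0336, 0.0352, 0], "rotation": [0, 0, 0]}, {"dp": [-0.0336, 0.0352, 0], "rotation": [0, 0, 0]}, {"dp": [-0.0336, 0.0352, 0], "rotation": [0, 0, 0]}, {"dp": [-0.0336, 0.0352, 0], "rotation": [0, 0, 0]}, {"dp": [-0.0336, 0.0352, 0], "rotation": [0, 0, 0]}, {"dp": [-0.0336, 0.0352, 0], "rotation": [0, 0, 0]}, {"dp": [-0.0336, 0.0352, 0], "rotation": [0, 0, 0]}]}}

```text
t: 3.3
eef_pos: [0.5383, 0.1117, 0.2519]
ee_rot: [3.142, 0.001, -2.734]
force: [0.4, -0.9, 0.4]
width: 0.0006
gripper_force: 0.0
```

>>> {"op": "carry_out", "data": {"commands": [{"dp": [0, 0, 0], "rotation": [0, 0, -9.7]}, {"dp": [0, 0, 0], "rotation": [0, 0, -9.7]}, {"dp": [0, 0, 0], "rotation": [0, 0, -9.7]}, {"dp": [0, 0, 0], "rotation": [0, 0, -9.7]}, {"dp": [0, 0, 0], "rotation": [0, 0, -9.7]}, {"dp": [0, 0, 0], "rotation": [0, 0, -9.7]}]}}

```text
t: 4.05
eef_pos: [0.5379, 0.11, 0.2517]
ee_rot: [-3.141, 0.0, -1.713]
force: [-0.7, 0.0, 0.5]
width: 0.0005
gripper_force: 0.0
```

>>> {"op": "carry_out", "data": {"commands": [{"dp": [0, 0, 0], "rotation": [0, 0, -9.7]}, {"dp": [0, 0, 0], "rotation": [0, 0, -9.7]}, {"dp": [0, 0, 0], "rotation": [0, 0, -9.7]}, {"dp": [0, 0, 0], "rotation": [0, 0, -9.7]}, {"dp": [0, 0, 0], "rotation": [0, 0, -9.7]}, {"dp": [0, 0, 0], "rotation": [0, 0, 0]}, {"dp": [0, 0, 0], "rotation": [0, 0, 0]}]}}

```text
t: 4.92
eef_pos: [0.5379, 0.11, 0.2516]
ee_rot: [-3.142, -0.0, -0.876]
force: [-0.4, 1.0, -0.2]
width: 0.0001
gripper_force: 0.0
```

>>> {"op": "carry_out", "data": {"commands": [{"dp": [0, 0, 0.04], "rotation": [0, 0, -0.5]}, {"dp": [0, 0, 0.04], "rotation": [0, 0, 0]}, {"dp": [0, 0, 0.04], "rotation": [0, 0, 0]}, {"dp": [0, 0, 0.015], "rotation": [0, 0, 0]}, {"dp": [0, 0, 0], "rotation": [0, 0, 0]}]}}

```text
t: 5.55
eef_pos: [0.5379, 0.1099, 0.1162]
ee_rot: [3.14, -0.0, -0.865]
force: [-0.4, 0.2, 1.1]
width: 0.0003
gripper_force: 0.0
```

```bash
python3 - <<'E'
from h import *
im,d=vision.grab_frame("scene"); cv2.imwrite("pics/s2.png",cv2.resize(im[130:330,240:510,::-1],(800,592)))
E
```

```text
(no output)
```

View pics/s2.png

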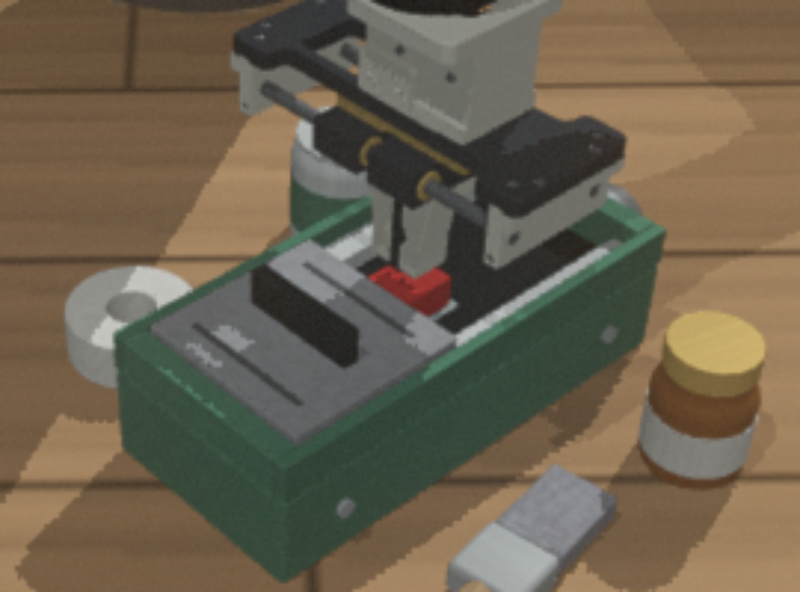

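The closed fingertips at crop (410,260) are centred just above the red tab at (412,287), clear of the cover and rails. Pressing now.

>>> {"op": "carry_out", "data": {"commands": [{"dp": [0, 0, 0.006], "rotation": [0, 0, 0]}, {"dp": [0, 0, 0.005], "rotation": [0, 0, 0]}, {"dp": [0, 0, 0.004], "rotation": [0, 0, 0]}, {"dp": [0, 0, 0.004], "rotation": [0, 0, 0]}, {"dp": [0, 0, 0.003], "rotation": [0, 0, 0]}, {"dp": [0, 0, 0.002], "rotation": [0, 0, 0]}, {"dp": [0, 0, 0], "rotation": [0, 0, 0]}]}}

```text
t: 6.48
eef_pos: [0.538, 0.1101, 0.0924]
ee_rot: [-3.142, -0.0, -0.864]
force: [1.2, 0.6, 1.8]
width: 0.0005
gripper_force: 0.5
```

>>> {"op": "carry_out", "data": {"commands": [{"dp": [0, 0, 0.001], "rotation": [0, 0, 0]}, {"dp": [0, 0, 0.001], "rotation": [0, 0, 0]}]}}

```text
t: 6.72
eef_pos: [0.5381, 0.1101, 0.0912]
ee_rot: [-3.141, -0.0, -0.864]
force: [-4.6, 0.8, 16.0]
width: 0.0003
gripper_force: 7.9
```

>>> {"op": "carry_out", "data": {"commands": [{"dp": [0, 0, 0.001], "rotation": [0, 0, 0]}, {"dp": [0, 0, 0], "rotation": [0, 0, 0]}]}}

```text
t: 6.98
eef_pos: [0.5381, 0.1101, 0.0911]
ee_rot: [-3.141, -0.001, -0.863]
force: [-6.1, 1.1, 19.0]
width: 0.0004
gripper_force: 9.0
```

>>> {"op": "carry_out", "data": {"commands": [{"dp": [0, 0, -0.02], "rotation": [0, 0, 0]}, {"dp": [0, 0, -0.04], "rotation": [0, 0, 0]}, {"dp": [0.02, 0, -0.005], "rotation": [0, 0, 0]}, {"dp": [0.04, 0, 0], "rotation": [0, 0, 0]}, {"dp": [0.04, 0, 0], "rotation": [0, 0, 0]}, {"dp": [0, 0, 0], "rotation": [0, 0, 0]}, {"dp": [0, 0, 0], "rotation": [0, 0, 0]}]}}

```text
t: 7.85
eef_pos: [0.6022, 0.0337, 0.1538]
ee_rot: [3.14, 0.001, -0.865]
force: [0.0, 0.9, 0.2]
width: 0.0005
gripper_force: 0.0
```

```bash
python3 - <<'E'
from h import *
print(readout.get_state()["eef_pos"])
im,d=vision.grab_frame("scene"); P=cloud("scene",d); cv2.imwrite("pics/s3.png",cv2.resize(im[130:330,240:510,::-1],(800,592)))
m=(im[...,0]>130)&(im[...,1]<70)&(P[...,2]>.03)&(P[...,0]<.62)&(P[...,0]>.48)
print(m.sum(),np.median(P[m],0),np.percentile(P[m][:,2],90))
E
```

```text
[0.60215627 0.03368681 0.1537878 ]
140 [0.53292487 0.11621567 0.06432597] 0.06587789684997278
```

View pics/s3.png

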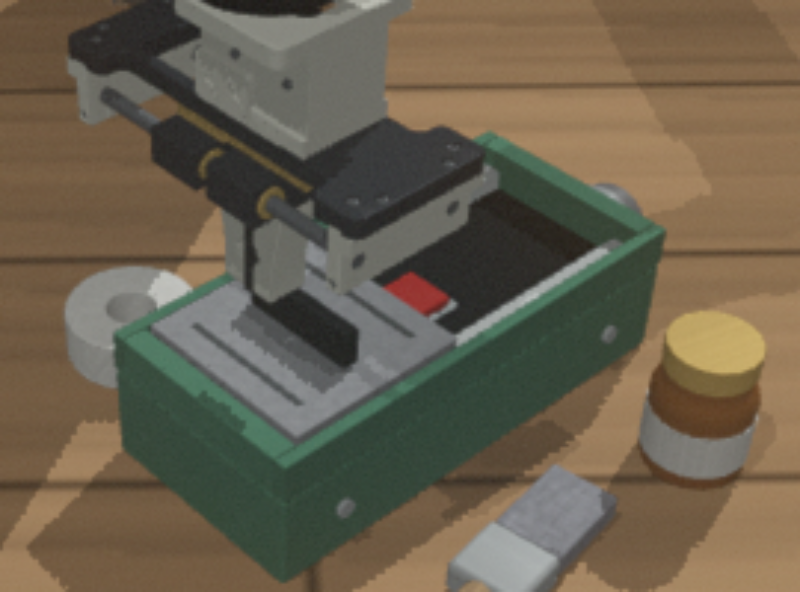

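The tab is fully in: its top measures z≈0.066 m, at crop (415,293). The fingers are above the cover, on the −x side of the rib at about (265,285). Lowering behind the rib and pushing.

>>> {"op": "carry_out", "data": {"commands": [{"dp": [0, 0, 0.02], "rotation": [0, 0, 0]}, {"dp": [0, 0, 0.014], "rotation": [0, 0, 0]}, {"dp": [0, 0, 0.005], "rotation": [0, 0, 0]}, {"dp": [0, 0, 0], "rotation": [0, 0, 0]}]}}

```text
t: 8.4
eef_pos: [0.6027, 0.0342, 0.1154]
ee_rot: [3.141, 0.0, -0.863]
force: [-0.3, -0.6, 0.3]
width: 0.0003
gripper_force: 0.0
```

>>> {"op": "carry_out", "data": {"commands": [{"dp": [-0.004, 0, 0], "rotation": [0, 0, 0]}, {"dp": [-0.004, 0, 0], "rotation": [0, 0, 0]}, {"dp": [-0.004, 0, 0], "rotation": [0, 0, 0]}, {"dp": [-0.004, 0, 0], "rotation": [0, 0, 0]}, {"dp": [-0.004, 0, 0], "rotation": [0, 0, 0]}]}}

```text
t: 9.02
eef_pos: [0.5902, 0.0494, 0.116]
ee_rot: [-3.141, -0.001, -0.864]
force: [1.7, -1.7, 1.4]
width: 0.0001
gripper_force: 1.3
```

>>> {"op": "carry_out", "data": {"commands": [{"dp": [-0.006, 0, 0], "rotation": [0, 0, 0]}, {"dp": [-0.006, 0, 0], "rotation": [0, 0, 0]}, {"dp": [-0.006, 0, 0], "rotation": [0, 0, 0]}, {"dp": [-0.006, 0, 0], "rotation": [0, 0, 0]}, {"dp": [-0.006, 0, 0], "rotation": [0, 0, 0]}, {"dp": [-0.006, 0, 0], "rotation": [0, 0, 0]}, {"dp": [-0.006, 0, 0], "rotation": [0, 0, 0]}]}}

```text
t: 9.9
eef_pos: [0.5623, 0.0814, 0.1156]
ee_rot: [3.142, 0.0, -0.864]
force: [2.3, -2.0, 3.1]
width: 0.0004
gripper_force: 1.3
```

```bash
python3 - <<'E'
from h import *
im,d=vision.grab_frame("scene"); cv2.imwrite("pics/s4.png",cv2.resize(im[130:330,240:510,::-1],(800,592)))
E
```

```text
(no output)
```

View pics/s4.png

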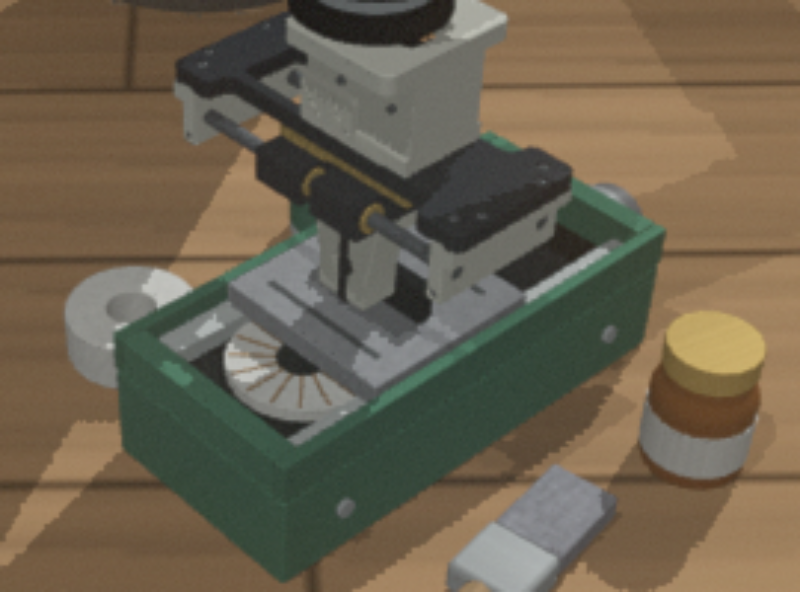

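The cover is sliding flat, with its front over the tab and the filter partly exposed at crop (295,370). Another 65 mm to go.

>>> {"op": "carry_out", "data": {"commands": [{"dp": [-0.006, 0, 0], "rotation": [0, 0, 0]}, {"dp": [-0.006, 0, 0], "rotation": [0, 0, 0]}, {"dp": [-0.006, 0, 0], "rotation": [0, 0, 0]}, {"dp": [-0.006, 0, 0], "rotation": [0, 0, 0]}, {"dp": [-0.006, 0, 0], "rotation": [0, 0, 0]}, {"dp": [-0.006, 0, 0], "rotation": [0, 0, 0]}, {"dp": [-0.006, 0, 0], "rotation": [0, 0, 0]}, {"dp": [-0.006, 0, 0], "rotation": [0, 0, 0]}]}}

```text
t: 10.95
eef_pos: [0.531, 0.1179, 0.1154]
ee_rot: [3.141, 0.0, -0.864]
force: [1.2, -0.7, 0.8]
width: 0.0006
gripper_force: 0.7
```

>>> {"op": "carry_out", "data": {"commands": [{"dp": [-0.005, 0, 0], "rotation": [0, 0, 0]}, {"dp": [-0.005, 0, 0], "rotation": [0, 0, 0]}, {"dp": [-0.004, 0, 0], "rotation": [0, 0, 0]}, {"dp": [-0.003, 0, 0], "rotation": [0, 0, 0]}, {"dp": [0, 0, 0], "rotation": [0, 0, 0]}, {"dp": [0, 0, 0], "rotation": [0, 0, 0]}, {"dp": [0, 0, 0], "rotation": [0, 0, 0]}]}}

```text
t: 11.82
eef_pos: [0.5205, 0.1305, 0.1156]
ee_rot: [-3.142, 0.0, -0.864]
force: [-0.6, 0.3, 0.1]
width: 0.0005
gripper_force: 0.0
```

>>> {"op": "carry_out", "data": {"commands": [{"dp": [0.01, 0, 0], "rotation": [0, 0, 0]}, {"dp": [0.01, 0, 0], "rotation": [0, 0, 0]}, {"dp": [0, 0, -0.03], "rotation": [0, 0, 0]}, {"dp": [0, 0, -0.05], "rotation": [0, 0, 0]}, {"dp": [0.06, 0, -0.01], "rotation": [0, 0, 0]}, {"dp": [0.06, 0, -0.01], "rotation": [0, 0, 0]}, {"dp": [0.06, 0, 0], "rotation": [0, 0, 0]}, {"dp": [0, 0, 0], "rotation": [0, 0, 0]}]}}

```text
t: 12.82
eef_pos: [0.6521, -0.0256, 0.2143]
ee_rot: [3.14, 0.0, -0.869]
force: [-0.7, 1.1, 0.0]
width: 0.0002
gripper_force: 0.0
```

```bash
python3 - <<'E'
from h import *
im,d=vision.grab_frame("scene"); P=cloud("scene",d); cv2.imwrite("pics/s5.png",cv2.resize(im[130:330,240:510,::-1],(800,592)))
m=cv2.erode((vision.trace("cover","scene")[0]["pixels"]&(d>0)).astype(np.uint8),np.ones((3,3)))>0
a=np.radians(130.3)
for lo,hi in((.079,.09),(.1,.11)):
    q=P[m&(P[...,2]>lo)&(P[...,2]<hi)]
    c,s,an=cv2.minAreaRect((q[:,:2]*1000).astype(np.float32)); e=np.array(c)-[542,105.7]
    print(c,s,an,np.median(q[:,2]),"box x,y",e@[np.cos(a),np.sin(a)],e@[-np.sin(a),np.cos(a)])
E
```

```text
(511.8695373535156, 141.51797485351562) (108.8512191772461, 109.78926849365234) 40.91695785522461 0.08255420449288964 box x,y 46.80531034628069 -0.18715043846399437
(509.7366638183594, 142.2683868408203) (68.5552978515625, 13.040216445922852) 39.21575164794922 0.1031323614479317 box x,y 48.75714660674939 0.9541658542349546
```

View pics/s5.png

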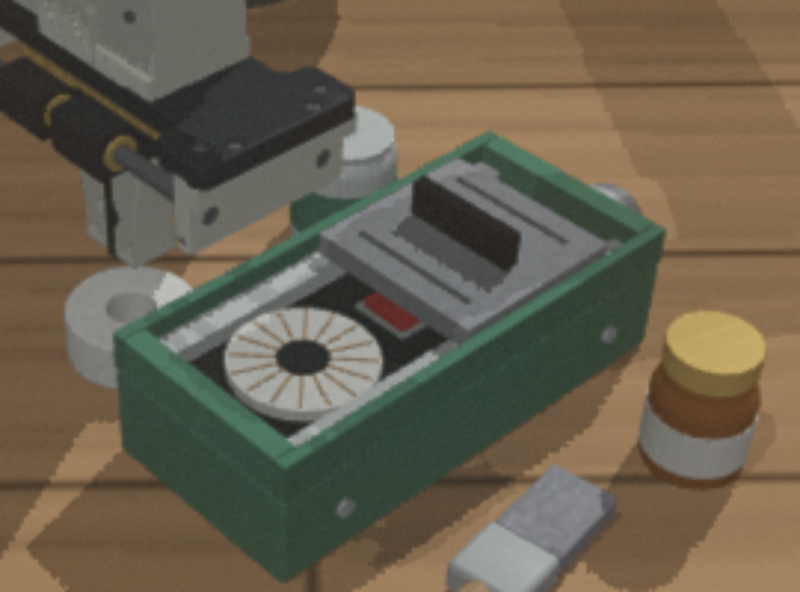

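The filter at crop (303,360) is fully uncovered. The cover lies flat at box x≈48 mm, y≈0, the tab at (393,310) is still in, nothing else has moved, and the arm is clear.

```bash
python3 -c "
from h import *
print(arm.job_done())"
```

```text
the job is handed in; nothing more can be done
None
```

The tab is pressed fully in, and the cover has been pushed flat along its rails to about x = 48 mm in the box frame, so the filter is fully uncovered; nothing around the box was moved, and the job is handed in (no verdict was returned).

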